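Make up the cruet tray

TASK

Make up the wooden cruet tray for the table; the two mills already stand at its back corners. Put the big storage jar into the hollow between the mills, and fill the front row with the spice jars: the red one in front of the dark mill, the green one in front of the pale mill and the yellow one between those two. Set each jar down gently, upright and fully seated in its hollow, keep the mills in theirs, and leave the lemon and the garlic beside the tray where they lie.

Things in the scene. Friction and masses are not known exactly. Their poses are not given: they have to be found in the camera images.
- tray: Fixed wooden tray 188 (x) x 300 (y) x 27 mm; low brass end handles out to y = +-176. Origin: centre of underside; front edge -x (towards the robot), z up; turned up to 0.3 rad. Six flat round hollows 12 mm deep, floors at z = 15 mm. Front row x = -45: y = 96, 0, -96, 55 mm wide (spice jars). Back row x = 45: y = 96, -96, 70 mm wide (mills in them); y = 0, 86 mm wide (big jar).
- dark_mill: Loose dark brown wooden mill, 58 mm wide, 170 mm tall with its knob, standing in one of the two back corner hollows of the tray (either one). Origin at the centre of its underside, z up. It stays there.
- pale_mill: Loose pale wooden mill, 58 mm wide, 140 mm tall with its knob, standing in the other back corner hollow. Origin at the centre of its underside, z up. It stays there.
- red_jar: Spice jar with brick-red spice and a red paper dot on top of its dark wooden stopper: a 41 mm wide glass cylinder, straight from its foot up to 78 mm, with the stopper, 35 mm wide, above it, 96 mm tall in all, 0.11 kg. Origin at the centre of its underside, z up its axis. Stands upright on the worktop at the start.
- green_jar: Spice jar with olive-green spice and a green paper dot on top of its dark wooden stopper: a 41 mm wide glass cylinder, straight from its foot up to 78 mm, with the stopper, 35 mm wide, above it, 96 mm tall in all, 0.11 kg. Origin at the centre of its underside, z up its axis. Stands upright on the worktop at the start.
- yellow_jar: Spice jar with mustard-yellow spice and a yellow paper dot on top of its dark wooden stopper: a 41 mm wide glass cylinder, straight from its foot up to 78 mm, with the stopper, 35 mm wide, above it, 96 mm tall in all, 0.11 kg. Origin at the centre of its underside, z up its axis. Stands upright on the worktop at the start.
- big_jar: Big clear storage jar with an orange label and a grey lid, 0.5 kg, 102 mm tall: body 64 mm wide along its x and 72 mm along its y, round lid 66 mm wide from 91 mm up. Origin at the centre of its underside, z up. Stands upright on the worktop at the start, its x within 0.4 rad of the world's x; best gripped across its x.
- garlic: Bystander: a loose garlic bulb, 60 mm wide, 58 mm tall, on the worktop to the left. Origin under its centre.
- lemon: Bystander: a loose yellow lemon, 77 x 51 x 52 mm, on the worktop to the right. Origin under its centre.

How it is judged:
By the outcome, as a careful person would: the job done as asked, in the order asked, and still so for the second after the job is handed in, with the robot touching nothing.
It also fails if it takes over 109 s, if anything falls off the work surface, if the arm or the gripper's body presses on something with over 40 N, if the wrist force passes 120 N, or if a joint passes its speed limit or range.

ROBOT

A 6-joint arm with a two-finger parallel gripper is mounted at the origin on a cart in front of the work surface, level with it; the furniture and walls round the work are solid. World frame = base frame: x ahead of the robot, y to its left, z up, the work surface at z = 0. Lengths are in m, angles in rad, forces in N, time in s.
With the tool pointing down it reaches from about 0.35 to 0.85 m from the base axis. Payload 8.1 kg.
Tool frame: the origin (TCP) lies midway between the tips of the shut fingers; the grasp point (between the pads) lies 19 mm behind it; z points along the fingers, y is the line along which they close (so a half turn about z gives the same grasp; the last joint's range is limited). The gripper opens to 93 mm and grips with 3 to 60 N. Pads are 15 mm wide; open, the fingers measure 128 mm over their backs; the gripper's body (75 mm by 188 mm) begins 65 mm behind the grasp point.
Start: joints at [-1.269, 0.13, 1.488, -0, 1.523, -0.085], TCP at [0.226, -0.556, 0.219] pointing down, gripper open.
Joint ranges: [-2.96, 2.96], [-0.89, 2.26], [0.02, 2.5], [-1.34, 4.48], [0, 2.73], [-2.66, 2.66]. Speed limits (rad/s): [2.39, 2.39, 2.79, 3.14, 3.14, 3.14].

INTERFACE

Orientations are given as a unit quaternion [x, y, z, w].
In Python, from rig import * gives the robot as it stands. Calls block until the motion is done:
- move_ptp(position, orientation): joint-space move of the TCP to a pose.
- movel(position, max_speed=0.15, attitude=None, force_limit=None): straight line of the TCP; attitude=None keeps the orientation; max_speed is the mean speed in m/s. With force_limit (N) it stops when the force on the tool has changed by that much, and returns True; else False.
- move_joints(angles): joint-space move.
- move_gripper(opening, squeeze=None): finger opening in m; squeeze is the grip in N (None keeps the last); returns when the fingers have stopped.
- sleep(seconds).
- solve_ik(position, orientation): joint angles nearest the present ones, or None.
- observe(): the state.
- snapshot(name): name is "side" or "top" or "wrist"; returns the picture (384x512x3 uint8, red, green, blue); there is no depth.
- get_calibration(name): a dict with "fx", "fy", "cx", "cy" (pixels), "R" (3x3) and "t" (3): a world point X has camera coordinates R X + t. Camera axes: x right, y down, z forward; pixel columns grow to the right and rows downward; lengths in m; the calibration is good to about 2 mm. The wrist camera is an equidistant fisheye: a pixel r from the principal point sees the ray r / f radians off the axis. A picture is of the moment at which its call begins: read the wrist's pose just before it. get_calibration takes no time and is no camera call; for the wrist camera it gives the pose at the moment of the call.
A pose or a line that the arm cannot do raises Unreachable and nothing moves.
- close_job(): hands the job in; it is judged then, once.
Trained networks look in the newest picture that a camera, given by its name, has taken for a name from the list of things; names that differ only in an ending like _2 or _b are one class to them, and where a whole thing is asked for, a point or a joint stands for the part that bears it (a point fixed in the world has none). Each returns a list of dicts, best first, with "confidence" (0 to 1); they miss things now and then, are a little off and sometimes report something else, mostly with a low value. They report only what shows in the picture. A call takes as long as a camera call.
- recognise(camera, thing): "rect" ([left, top, right, bottom] in pixels, round what is visible of it).
The state is a dict: "t": time; "joints": joint angles; "qvel": joint speeds; "effort": joint torques, N m; "position": TCP position; "tool_rot": TCP orientation; "ft_force": force on the tool from outside, world axes, zero at the start; "torque": the same for the moment, N m; "width": finger opening in m; "finger_force": force on a finger pad.
Only numpy, scipy, OpenCV 4.12 (cv2) and the standard library are available. Lean on these libraries where they do the work, as an engineer would, in place of code of your own. Each camera call takes 0.05 s, during which the arm holds its last target. There are 200 camera calls.

## Working session

There is one attempt and no reset: what is moved stays moved. The work goes in short steps, each a Python script; the robot and the scene stay as the last script left them, time stands still between calls to the robot, and variables do not carry over. Pictures are saved under pics/ and viewed, at most 14 in all, crops included, and the job is handed in when it is done.

```bash
ls; mkdir -p pics; python3 - <<'E'
from rig import *
import cv2
names=["tray","dark_mill","pale_mill","red_jar","green_jar","yellow_jar","big_jar","garlic","lemon"]
for c in("top","side"):
    im=snapshot(c); cv2.imwrite(f"pics/{c}0.png",im[...,::-1])
    k=get_calibration(c); print(c,{a:(b.round(3).tolist() if hasattr(b,'round') and not isinstance(b,float) else b) for a,b in k.items()})
    for n in names: print(n,[(d["rect"],round(d["confidence"],2)) for d in recognise(c,n)[:3]])
print(observe())
E
```

```text
pics
top {'fx': 421.2563529319614, 'fy': 421.2563529319614, 'cx': 248.22486825328127, 'cy': 191.11293549607979, 'R': [[-0.006, -1.0, 0.012], [-0.997, 0.005, -0.073], [0.073, -0.013, -0.997]], 't': [-0.033, 0.501, 1.369]}
tray [([188.2, 159.2, 296.9, 239.2], 0.97)]
dark_mill [([203.9, 166.3, 227.0, 187.8], 0.68)]
pale_mill [([265.7, 179.4, 284.5, 197.2], 0.63)]
red_jar [([134.9, 222.4, 151.2, 234.3], 0.77)]
green_jar [([139.8, 172.4, 156.8, 185.4], 0.63)]
yellow_jar [([328.8, 189.7, 345.3, 203.4], 0.58)]
big_jar [([97.3, 186.1, 126.7, 208.0], 0.65)]
garlic [([190.5, 161.6, 295.5, 236.0], 0.52)]
lemon [([375.5, 157.4, 396.7, 172.5], 0.66)]
side {'fx': 428.8237457848716, 'fy': 428.8237457848716, 'cx': 249.22491202925167, 'cy': 186.4338741477157, 'R': [[0.336, -0.941, -0.021], [-0.444, -0.139, -0.885], [0.831, 0.307, -0.464]], 't': [-0.181, 0.253, 1.342]}
tray [([207.7, 177.1, 294.2, 219.6], 0.69)]
dark_mill [([366.9, 192.2, 380.7, 199.7], 0.71), ([227.2, 149.1, 242.8, 189.3], 0.59)]
pale_mill [([267.4, 165.4, 281.2, 196.6], 0.68)]
red_jar []
green_jar [([226.2, 148.5, 244.1, 187.8], 0.4)]
yellow_jar [([315.8, 184.6, 332.2, 209.9], 0.47)]
big_jar [([148.1, 160.1, 156.3, 180.6], 0.43)]
garlic []
lemon [([366.5, 192.0, 379.8, 196.2], 0.64)]
{'t': 1.0, 'joints': array([-1.26938964e+00,  1.30402055e-01,  1.48817788e+00, -1.29203569e-05,
        1.52300871e+00, -8.53999520e-02]), 'qvel': array([-0.00089815,  0.00050978, -0.00071128, -0.00036744,  0.0006777 ,
        0.00110208]), 'effort': array([ 7.96858367e-04, -5.59771907e+01, -4.92062509e+01,  7.70680583e-02,
        2.27395148e-02, -1.57216942e-05]), 'position': array([ 0.22635912, -0.55567469,  0.21864615]), 'tool_rot': array([ 9.81355743e-01,  1.92200171e-01, -6.19930861e-06,  2.68677491e-06]), 'ft_force': array([-0.90539791,  0.54264471, -0.22904052]), 'torque': array([0.0045171 , 0.02825731, 0.03238784]), 'finger_force': 0.0, 'width': 0.09286775456709366}
```

```bash
python3 - <<'E'
import cv2
a=cv2.imread("pics/top0.png")[130:280,80:420];cv2.imwrite("pics/top0c.png",cv2.resize(a,None,fx=2.35,fy=2.35,interpolation=cv2.INTER_CUBIC))
a=cv2.imread("pics/side0.png");cv2.imwrite("pics/side0c.png",cv2.resize(a[110:270,110:430],None,fx=2.5,fy=2.5,interpolation=cv2.INTER_CUBIC))
E
```

```text
(no output)
```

View pics/top0c.png

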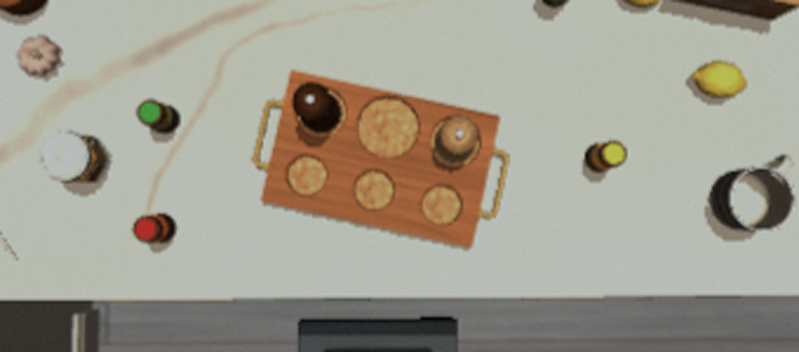

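View pics/side0c.png

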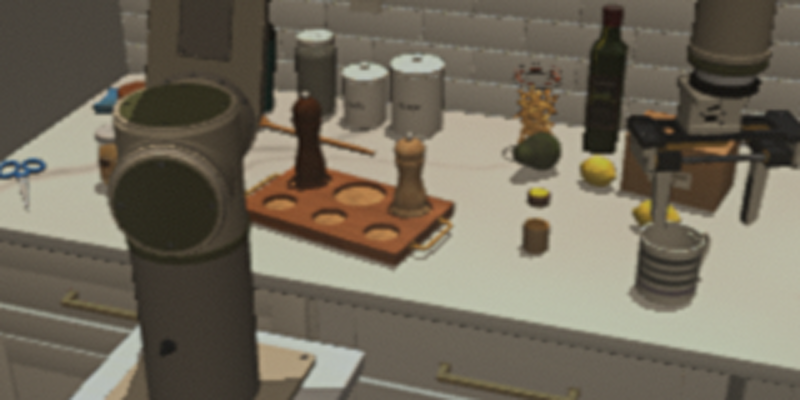

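```bash
cat > h.py <<'E'
from rig import *
import numpy as np, cv2
from scipy.spatial.transform import Rotation as Ro
def ray(k,uv,fish=False):
    x=(uv[0]-k["cx"])/k["fx"]; y=(uv[1]-k["cy"])/k["fy"]
    if fish:
        th=np.hypot(x,y); s=np.sin(th)/th if th>1e-9 else 1; d=np.array([x*s,y*s,np.cos(th)])
    else: d=np.array([x,y,1.])
    R=np.array(k["R"]); d=R.T@d; return -R.T@np.array(k["t"]), d/np.linalg.norm(d)
def atz(r,z): c,d=r; return c+d*(z-c[2])/d[2]
def tri(rs):
    A=sum(np.eye(3)-np.outer(d,d) for c,d in rs); b=sum((np.eye(3)-np.outer(d,d))@c for c,d in rs)
    p=np.linalg.solve(A,b); return p,[np.linalg.norm(np.cross(p-c,d)) for c,d in rs]
def proj(k,X,fish=False):
    p=np.array(k["R"])@X+np.array(k["t"])
    if fish:
        r=np.hypot(p[0],p[1]); th=np.arctan2(r,p[2]); q=p[:2]/max(r,1e-9)*th
    else: q=p[:2]/p[2]
    return np.array([q[0]*k["fx"]+k["cx"],q[1]*k["fy"]+k["cy"]])
def down(yaw):  # tool z down, tool y (closing) along world direction at angle yaw
    y=np.array([np.cos(yaw),np.sin(yaw),0]); z=np.array([0,0,-1.]); return Ro.from_matrix(np.c_[np.cross(y,z),y,z]).as_quat()
E
python3 - <<'E'
from h import *
np.set_printoptions(precision=3,suppress=True)
k=get_calibration("top")
S=lambda u,v:(80+u/2.35,130+v/2.35)
for n,p,z in [("red",(146,230),.096),("green",(151,112),.096),("yellow",(614,154),.096),("big",(68,155),.102),("dark",(315,100),.185),("pale",(459,134),.155),("h_fl",(307,175),.015),("h_fm",(375,189),.015),("h_fr",(442,204),.015),("h_b",(388,126),.015),("lemon",(720,78),.03),("garlic",(40,55),.03),("mug",(750,200),.05)]:
    print(n,atz(ray(k,S(*p)),z))
w=get_calibration("wrist");print(w["fx"],w["cx"],w["cy"],-w["R"].T@w["t"],w["R"])
for yaw in (0,np.pi/2,-np.pi/2,np.pi): print(yaw,solve_ik([.5,.15,.3],down(yaw)))
E
```

```text
red [0.383 0.293 0.096]
green [0.539 0.289 0.096]
yellow [ 0.48  -0.324  0.096]
big [0.482 0.395 0.102]
dark [0.543 0.066 0.185]
pale [ 0.503 -0.114  0.155]
h_fl [0.458 0.089 0.015]
h_fm [ 0.437 -0.006  0.015]
h_fr [ 0.416 -0.1    0.015]
h_b [ 0.526 -0.025  0.015]
lemon [ 0.59  -0.491  0.03 ]
garlic [0.626 0.459 0.03 ]
mug [ 0.419 -0.52   0.05 ]
297.3186396354542 249.92820182563426 190.27952394055077 [ 0.297 -0.527  0.384] [[ 0.378 -0.926  0.001]
 [-0.891 -0.363  0.274]
 [-0.253 -0.104 -0.962]]
0 [ 0.193 -0.101  1.575 -0.     1.668  0.193]
1.5707963267948966 [ 0.193 -0.101  1.575 -0.     1.668 -1.378]
-1.5707963267948966 [ 0.193 -0.101  1.575 -0.     1.668  1.764]
3.141592653589793 None
```

```bash
python3 - <<'E'
from h import *
import pickle
np.set_printoptions(precision=3,suppress=True)
names=["tray","dark_mill","pale_mill","red_jar","green_jar","yellow_jar","big_jar"]
out={}
for i,p in enumerate([[.42,-.22,.33],[.42,-.02,.36],[.40,.16,.33],[.40,.31,.33]]):
    move_ptp(p,down(np.pi/2)); sleep(.2)
    k=get_calibration("wrist"); im=snapshot("wrist"); cv2.imwrite(f"pics/w{i}.png",im[...,::-1])
    d={n:[(np.round(e["rect"],1).tolist(),round(e["confidence"],2)) for e in recognise("wrist",n)[:2]] for n in names}
    out[i]=(k,im,d); print(i,d)
pickle.dump(out,open("views.pkl","wb"));print(observe()["t"],observe()["joints"])
m=[cv2.imread(f"pics/w{i}.png") for i in range(4)]
m=np.vstack([np.hstack(m[:2]),np.hstack(m[2:])]);cv2.imwrite("pics/wm.png",cv2.resize(m,(800,600),interpolation=cv2.INTER_AREA))
E
```

```text
0 {'tray': [([269.5, 117.1, 448.3, 247.6], 0.74)], 'dark_mill': [([389.8, 208.7, 449.0, 243.7], 0.89)], 'pale_mill': [([299.7, 188.0, 345.2, 244.0], 0.85), ([90.0, 233.7, 125.8, 259.9], 0.64)], 'red_jar': [([481.0, 135.5, 509.8, 159.8], 0.64)], 'green_jar': [([469.6, 204.6, 512.0, 235.0], 0.68), ([481.1, 134.1, 511.6, 162.0], 0.65)], 'yellow_jar': [([171.4, 179.5, 207.5, 218.1], 0.77)], 'big_jar': [([503.7, 174.3, 510.2, 203.0], 0.42)]}
1 {'tray': [([160.8, 117.8, 352.3, 247.9], 0.57)], 'dark_mill': [([283.9, 205.8, 331.6, 267.7], 0.7)], 'pale_mill': [([174.6, 183.9, 213.9, 241.1], 0.69), ([437.0, 167.9, 487.1, 215.6], 0.19)], 'red_jar': [([402.1, 121.9, 448.1, 154.4], 0.58)], 'green_jar': [([394.7, 205.5, 433.9, 235.5], 0.9)], 'yellow_jar': [([68.8, 177.0, 112.6, 208.5], 0.64)], 'big_jar': [([435.4, 168.9, 487.3, 216.4], 0.94)]}
2 {'tray': [([71.1, 133.5, 254.4, 270.1], 0.84)], 'dark_mill': [([172.3, 218.3, 218.8, 278.9], 0.76), ([63.6, 198.5, 116.6, 246.5], 0.47)], 'pale_mill': [([65.1, 197.7, 118.5, 248.6], 0.67)], 'red_jar': [([319.7, 132.4, 358.8, 170.1], 0.86)], 'green_jar': [([310.2, 217.1, 329.2, 246.1], 0.67)], 'yellow_jar': [([1.3, 191.2, 38.8, 219.7], 0.98)], 'big_jar': [([365.0, 179.3, 419.9, 234.9], 0.59)]}
3 {'tray': [([19.0, 139.8, 169.4, 246.0], 0.96)], 'dark_mill': [([3.8, 198.1, 54.5, 244.4], 0.74), ([98.4, 217.8, 137.0, 267.4], 0.68)], 'pale_mill': [([2.5, 196.3, 54.5, 245.0], 0.58)], 'red_jar': [([228.8, 133.4, 251.6, 168.6], 0.63), ([4.8, 195.8, 54.2, 243.7], 0.5)], 'green_jar': [([226.1, 220.7, 255.2, 262.0], 0.62)], 'yellow_jar': [], 'big_jar': [([282.0, 177.9, 336.4, 242.0], 0.88)]}
7.4333 [ 0.558 -0.144  1.56   0.     1.725 -1.013]
```

View pics/wm.png

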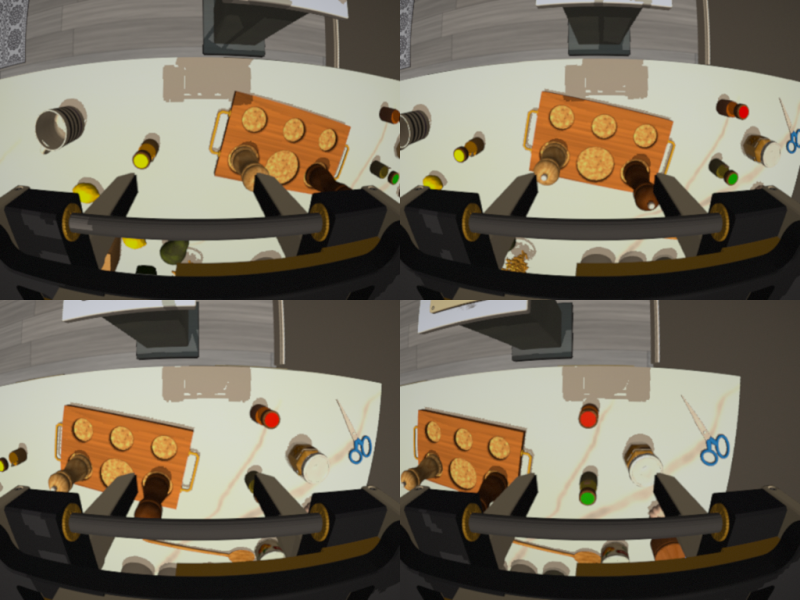

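```bash
cat > m.py <<'E'
from h import *
import pickle
np.set_printoptions(precision=4,suppress=True)
V=pickle.load(open("views.pkl","rb"))
top=cv2.imread("pics/top0.png")[...,::-1]
def blob(im,uv,mask,r):
    m=np.zeros_like(mask); cv2.circle(m,tuple(int(round(a)) for a in uv),r,255,-1); m&=mask
    n,l,s,c=cv2.connectedComponentsWithStats(m)
    if n<2:return None
    i=1+np.argmax(s[1:,4]); return c[i],s[i,4],(l==i).astype(np.uint8)
est=dict(red_jar=[.383,.293,.096],green_jar=[.539,.289,.096],yellow_jar=[.48,-.324,.096])
hue=dict(red_jar=[(0,6),(174,180)],green_jar=[(45,85)],yellow_jar=[(24,36)])
cams=[(get_calibration("top"),top,False)]+[(V[i][0],V[i][1],True) for i in V]
for n,e in est.items():
    rs=[]
    for j,(k,im,f) in enumerate(cams):
        uv=proj(k,np.array(e),f)
        if not(3<uv[0]<508 and 3<uv[1]<380):continue
        h=cv2.cvtColor(np.ascontiguousarray(im),cv2.COLOR_RGB2HSV); m=np.zeros(h.shape[:2],np.uint8)
        for a,b in hue[n]: m|=cv2.inRange(h,(a,150,90),(b,255,255))
        b=blob(im,uv,m,18 if f else 8)
        if b and b[1]>=25: rs.append(ray(k,b[0],f)); print(n,j,b[0],b[1],atz(rs[-1],.096))
    print(n,*tri(rs))
x0=np.array([.48,-.015]);yaw=-.22
loc=np.array([[-.045,.096],[-.045,0],[-.045,-.096],[.045,0]])
c,s=np.cos(yaw),np.sin(yaw); ctr=np.array([[.458,.089],[.437,-.006],[.416,-.1],[.526,-.025]])
res=[]
for q in range(4):
    rs=[]
    for j,(k,im,f) in enumerate(cams):
        uv=proj(k,np.r_[ctr[q],.015],f)
        if not(20<uv[0]<490) or (q==3 and j!=0 and j!=2) : continue
        h=cv2.cvtColor(np.ascontiguousarray(im),cv2.COLOR_RGB2HSV)
        a=im[...,0].astype(float);g=im[...,1].astype(float)
        m=((g/a>.58)&(a>90)&(h[...,1]>70)).astype(np.uint8)*255
        m=cv2.morphologyEx(m,cv2.MORPH_CLOSE,np.ones((3,3)))
        b=blob(im,uv,m,(26 if q==3 else 19) if f else (15 if q==3 else 10))
        if b is None: continue
        cn=max(cv2.findContours(b[2],0,1)[0],key=len); cn=cv2.convexHull(cn)
        if len(cn)<5: continue
        el=cv2.fitEllipse(cn); rs.append(ray(k,el[0],f)); print(q,j,np.round(el[0],1),np.round(el[1],1),atz(rs[-1],.02))
    p=tri(rs); print(q,*p); res.append(p[0])
E
python3 m.py
python3 - <<'E'
import cv2
a=cv2.imread("pics/w3.png")[165:250,270:350];b=cv2.imread("pics/w1.png")[110:270,155:355]
import numpy as np
a=cv2.resize(a,(400,425),interpolation=3);b=cv2.resize(b,None,fx=2,fy=2,interpolation=3);b=cv2.copyMakeBorder(b,0,425-b.shape[0],0,0,0)
cv2.imwrite("pics/bj.png",np.hstack([a,b[:, :400]]))
E
```

```text
red_jar 0 [141.5652 227.0145] 69 [0.3858 0.295  0.096 ]
red_jar 2 [439.6533 143.1667] 150 [0.3851 0.2963 0.096 ]
red_jar 3 [347.4627 153.0485] 268 [0.3851 0.296  0.096 ]
red_jar 4 [240.418  151.9871] 311 [0.3851 0.2961 0.096 ]
red_jar [0.3853 0.2958 0.0961] [np.float64(0.0009351570205435321), np.float64(0.00038887580776694524), np.float64(0.0002263443851341015), np.float64(0.0003760973512613319)]
green_jar 1 [505.8281 228.7656] 64 [0.5386 0.2923 0.096 ]
green_jar 2 [425.5462 228.9664] 119 [0.5391 0.2929 0.096 ]
green_jar 4 [239.6585 253.722 ] 205 [0.5391 0.2933 0.096 ]
green_jar [0.5392 0.2933 0.0954] [np.float64(0.00027476459268518624), np.float64(0.0001314941067342207), np.float64(0.0001536507834888347)]
yellow_jar 0 [340.7656 195.0469] 64 [ 0.4813 -0.3226  0.096 ]
yellow_jar 1 [180.0138 205.6574] 289 [ 0.4812 -0.3216  0.096 ]
yellow_jar 2 [ 75.2202 198.5655] 168 [ 0.481  -0.3216  0.096 ]
yellow_jar [ 0.4814 -0.3223  0.095 ] [np.float64(0.0005051144600297527), np.float64(0.000507598627410704), np.float64(0.0001003004896061818)]
0 0 [211. 204.] [19.9 19.9] [0.4589 0.0871 0.02  ]
0 1
[... 997 characters left out ...]
 ]
2 2 [206.8 149.4] [31.5 32.3] [ 0.4149 -0.0956  0.02  ]
2 3 [106.4 165.5] [24.7 31. ] [ 0.4151 -0.095   0.02  ]
2 4 [ 43.2 168.1] [17.7 27.5] [ 0.4153 -0.0949  0.02  ]
2 [ 0.4155 -0.0972  0.0171] [np.float64(0.00249937854558827), np.float64(0.0008475582784014806), np.float64(0.0012256983942592668), np.float64(0.0006328790880640047), np.float64(0.0003528562883766241)]
3 0 [245. 184.] [29.9 29.9] [ 0.5242 -0.0247  0.02  ]
3 2 [249.4 208.8] [44.2 48.3] [ 0.5228 -0.0224  0.02  ]
3 [ 0.5246 -0.0236  0.0149] [np.float64(0.0011969394619290017), np.float64(0.0011969394619290002)]m.py:35: RuntimeWarning: divide by zero encountered in divide
  m=((g/a>.58)&(a>90)&(h[...,1]>70)).astype(np.uint8)*255
```

View pics/bj.png

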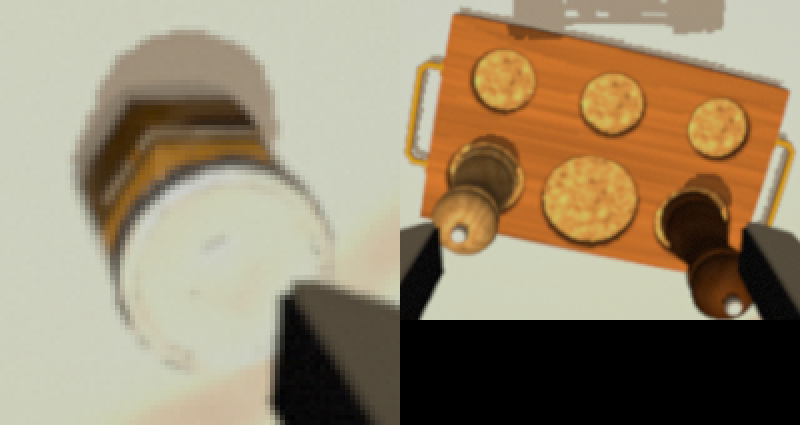

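```bash
python3 - <<'E'
from h import *
import pickle
np.set_printoptions(precision=4,suppress=True)
V=pickle.load(open("views.pkl","rb"))
k=V[3][0]; P=lambda u,v:(270+u/5-.4,165+v/5-.4)
for z,l in ((0,[(80,165),(130,98),(235,98)]),):
    for p in l: print(p,atz(ray(k,P(*p),True),z))
# lid ellipse extents, view 3
for p in [(330,255),(118,255),(225,165),(220,375)]: print(p,atz(ray(k,P(*p),True),.1))
a=V[2][1][170:245,355:430];b=V[1][1][160:225,430:495]
cv2.imwrite("pics/bj2.png",np.hstack([cv2.resize(a,(400,400),interpolation=3),cv2.resize(b,(400,400),interpolation=3)])[...,::-1])
E
```

```text
(80, 165) [0.4799 0.3715 0.    ]
(130, 98) [0.4556 0.3883 0.    ]
(235, 98) [0.4555 0.4259 0.    ]
(330, 255) [0.4767 0.4344 0.1   ]
(118, 255) [0.4758 0.371  0.1   ]
(225, 165) [0.4489 0.4007 0.1   ]
(220, 375) [0.5146 0.4039 0.1   ]
```

View pics/bj2.png

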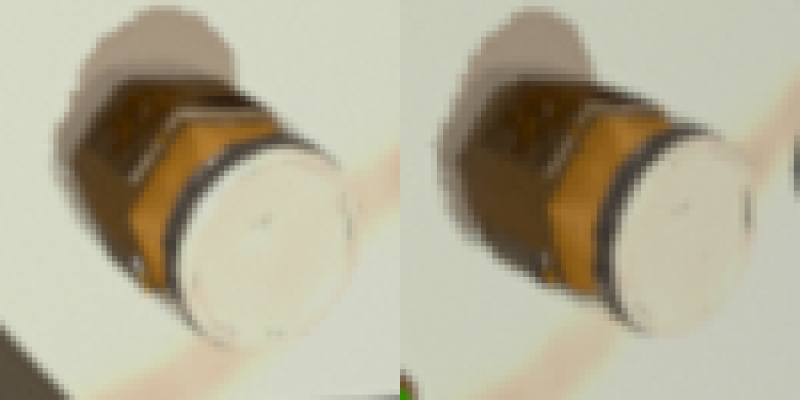

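```bash
python3 - <<'E'
from h import *
import pickle
np.set_printoptions(precision=4,suppress=True)
V=pickle.load(open("views.pkl","rb"))
for i,o,s,l in ((2,(355,170),5.333,[(75,155),(125,80),(222,80)]),(1,(430,160),6.15,[(60,145),(115,80),(200,80)])):
    for p in l: print(i,p,atz(ray(V[i][0],(o[0]+p[0]/s-.4,o[1]+p[1]/s-.4),True),0))
for i,o,s,q in ((2,(355,170),5.333,[(135,182),(182,108),(272,112)]),(1,(430,160),6.15,[(150,175),(195,105),(265,112)]),(3,(270,165),5,[(105,195),(148,130),(255,125)])):
  for p in q:
    print("lab",i,p,[atz(ray(V[i][0],(o[0]+p[0]/s-.4,o[1]+p[1]/s-.4),True),z)[:2] for z in (.03,.04)])
print(solve_ik([.482,.403,.2],down(0)),solve_ik([.524,-.023,.2],down(-.2235)),solve_ik([.385,.296,.2],down(np.pi/2-.22)),solve_ik([.458,.09,.2],down(np.pi/2-.22)))
print(solve_ik([.385,.296,.2],down(-np.pi/2-.22)))
E
```

```text
2 (75, 155) [ 0.4832  0.3781 -0.    ]
2 (125, 80) [0.4563 0.3943 0.    ]
2 (222, 80) [0.4561 0.4334 0.    ]
1 (60, 145) [0.4788 0.3795 0.    ]
1 (115, 80) [0.4554 0.4008 0.    ]
1 (200, 80) [0.4544 0.4425 0.    ]
lab 2 (135, 182) [array([0.4833, 0.3883]), array([0.4799, 0.3834])]
lab 2 (182, 108) [array([0.4578, 0.4027]), array([0.455 , 0.3974])]
lab 2 (272, 112) [array([0.4592, 0.4384]), array([0.4564, 0.4324])]
lab 1 (150, 175) [array([0.4812, 0.3991]), array([0.4784, 0.3906])]
lab 1 (195, 105) [array([0.4568, 0.4153]), array([0.4545, 0.4065])]
lab 1 (265, 112) [array([0.4586, 0.4507]), array([0.4563, 0.4412])]
lab 3 (105, 195) [array([0.481 , 0.3765]), array([0.4777, 0.3751])]
lab 3 (148, 130) [array([0.4586, 0.39  ]), array([0.4557, 0.3883])]
lab 3 (255, 125) [array([0.4569, 0.4262]), array([0.454 , 0.4237])]
[ 0.6148  0.2147  1.4281 -0.      1.4988  0.6148] [-0.1416 -0.0652  1.7221 -0.      1.4847  0.0819] [ 0.5498 -0.1745  1.8225 -0.      1.4935 -0.801 ] [ 0.0841 -0.229   1.8697 -0.      1.5009 -1.2667]
[ 0.5498 -0.1745  1.8225 -0.      1.4935  2.3406]
```

```bash
cat > pp.py <<'E'
from h import *
TY=-.2235
O=np.array([.4363,-.0031])
H=dict(fm=O,fl=O+.096*np.array([-np.sin(TY),np.cos(TY)]),fr=O-.096*np.array([-np.sin(TY),np.cos(TY)]),b=O+.09*np.array([np.cos(TY),np.sin(TY)]))
ZC=.275
def pick(xy,yaw,zg,opening,sq):
    x,y=xy; q=down(yaw)
    move_ptp([x,y,.2],q) if observe()["position"][2]>.19 else None
    move_gripper(opening)
    movel([x,y,zg+.02],.2); hit=movel([x,y,zg],.08,force_limit=8)
    if hit: print("HIT on descent",observe()["position"]); return False
    move_gripper(.0,sq); o=observe(); print("grip",o["width"],o["finger_force"],o["position"])
    movel([x,y,zg+.03],.06); movel([x,y,ZC],.25)
    o=observe(); print("lifted",o["width"],o["ft_force"]); return True
def place(xy,yaw,zg,rel):
    x,y=xy; zt=zg+.015
    p=observe()["position"]
    movel([x,y,ZC],.25,attitude=down(yaw)); movel([x,y,zt+.03],.2); sleep(.2)
    movel([x,y,zt+.006],.05)
    hit=movel([x,y,zt-.006],.012,force_limit=3)
    o=observe(); print("placed hit",hit,"z err",o["position"][2]-zt,o["ft_force"],o["torque"]); return hit,o["position"][2]-zt
def release(rel):
    p=observe()["position"]
    move_gripper(rel); sleep(.2); movel([p[0],p[1],p[2]+.1],.15); movel([p[0],p[1],ZC],.25); print("t",observe()["t"])
E
python3 - <<'E'
from pp import *
np.set_printoptions(precision=4,suppress=True)
print(H)
if pick((.482,.403),0,.031,.092,20):
    h,e=place(H["b"],TY,.031,None)
    if h and abs(e)<.004: release(.085)
    print(observe()["t"])
E
```

```text
{'fm': array([ 0.4363, -0.0031]), 'fl': array([0.4576, 0.0905]), 'fr': array([ 0.415 , -0.0967]), 'b': array([ 0.5241, -0.023 ])}
grip 0.06297323345179999 28.085478097200394 [0.4818 0.403  0.031 ]
lifted 0.06285213929457498 [ 0.2002 -0.3476 -5.7352]
placed hit True z err -0.0001529409161936668 [0.7061 0.2118 5.9222] [0.047  0.0813 0.05  ]
t 19.35
19.35
```

```bash
python3 - <<'E'
from pp import *
np.set_printoptions(precision=4,suppress=True)
for xy,d in (((.3852,.296),"fl"),((.5391,.2931),"fr")):
    if not pick(xy,np.pi/2+TY,.036,.075,12): break
    h,e=place(H[d],np.pi/2+TY,.036,None)
    if not(h and abs(e)<.004): break
    release(.066)
im=snapshot("wrist");cv2.imwrite("pics/chk.png",im[...,::-1])
E
```

```text
grip 0.04040078932016602 12.001820224872972 [0.3853 0.296  0.0361]
lifted 0.04008470438408785 [ 0.5405 -0.0526 -1.2863]
placed hit True z err -1.7433370573145812e-05 [-1.0254 -0.2095  4.0144] [ 0.0505 -0.0957  0.0206]
t 30.5583
grip 0.040247307401598396 11.997023208386963 [0.5392 0.2931 0.0362]
lifted 0.03987343147007126 [-0.7733  0.5948 -1.3429]
placed hit True z err -3.749781840266947e-05 [ 0.4696 -0.4605  3.3421] [-0.0387 -0.2533  0.017 ]
t 42.0833
```

View pics/chk.png

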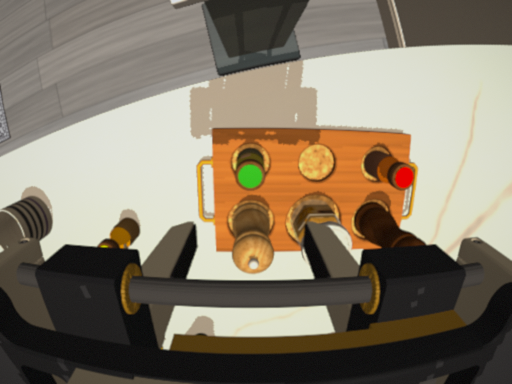

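The picture shows the green jar upright in front of the pale mill (250,175) and the red one in front of the dark mill (402,178). The big jar is between the mills (325,230), and the middle front hollow is empty (316,162). The yellow jar goes in next.

```bash
python3 - <<'E'
from pp import *
np.set_printoptions(precision=4,suppress=True)
if pick((.4812,-.322),np.pi/2+TY,.036,.075,12):
    h,e=place(H["fm"],np.pi/2+TY,.036,None)
    if h and abs(e)<.004: release(.066)
move_ptp([.40,-.02,.36],down(np.pi/2)); sleep(.3)
k=get_calibration("wrist");im=snapshot("wrist");a=im
cv2.imwrite("pics/fin.png",a[...,::-1])
h=cv2.cvtColor(np.ascontiguousarray(im),cv2.COLOR_RGB2HSV)
for n,rg,p in (("red",[(0,6),(174,180)],"fl"),("green",[(45,85)],"fr"),("yel",[(24,36)],"fm")):
    m=sum(cv2.inRange(h,(x,150,90),(y,255,255)) for x,y in rg); uv=proj(k,np.r_[H[p],.111],True)
    c=np.zeros_like(m);cv2.circle(c,tuple(uv.round().astype(int).tolist()),18,255,-1);M=cv2.moments(m&c,True)
    print(n,atz(ray(k,(M["m10"]/M["m00"],M["m01"]/M["m00"]),True),.111)[:2]-H[p])
t=snapshot("top");cv2.imwrite("pics/fint.png",cv2.resize(t[130:280,80:420],None,fx=2.35,fy=2.35,interpolation=3)[...,::-1])
E
```

```text
grip 0.04003683834329027 12.000584594788961 [ 0.4813 -0.3221  0.0362]
lifted 0.0403888008138384 [-0.4445 -0.0659 -0.3121]
placed hit True z err -1.7593103133116406e-05 [ 0.3825 -0.0843  4.006 ] [ 0.1331 -0.2444  0.0026]
t 53.3833
red [-0.0001  0.0002]
green [-0.0001  0.0001]
yel [0.     0.0003]
```

View pics/fin.png

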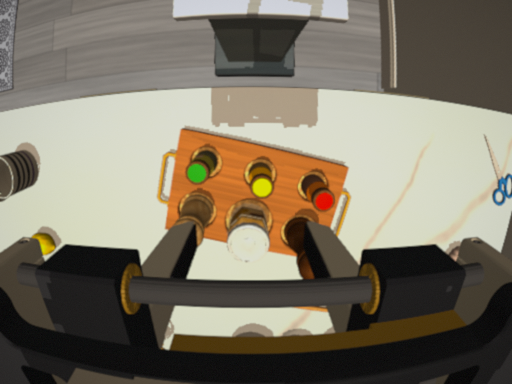

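The picture shows all four jars upright in their hollows: green (197,173), yellow (262,187), red (323,200) and the big jar (248,242). The stopper dots lie within 0.3 mm of the hollow centres, and the mills are still in place.

```bash
python3 -c "
from rig import *
close_job()"
```

```text
the job is handed in; nothing more can be done
```

The tray is made up and handed in at about 55 s of the 109 s: the big jar is between the mills, with red in front of the dark mill, green in front of the pale mill and yellow between them, all upright and seated; the mills stayed in their hollows, and the lemon and garlic were not touched.

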